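# Release the lamp battery and trap it on the dock's rails

### The arm

A 6-joint arm with a two-finger parallel gripper is mounted at the origin on a cart in front of the work surface, level with it; the furniture and walls round the work are solid. World frame = base frame: x ahead of the robot, y to its left, z up, the work surface at z = 0. Lengths are in m, angles in rad, forces in N, time in s.
With the tool pointing down it reaches from about 0.25 to 0.725 m from the base axis. Payload 4 kg.
Tool frame: the origin (TCP) lies where the fingers leave the gripper's body, on its centre line; the fingertips stand 73 mm ahead of it and the grasp point (between the pads) lies 54 mm ahead of it (bot.tips_ahead is the z of the fingertips in the tool frame, in m); z points along the fingers, y is the direction in which the jaws open and shut (so a half turn about z gives the same grasp; the last joint's range is limited). The gripper opens to 85 mm and grips with 20 to 120 N. Pads are 22 mm wide; open, the fingers measure 114 mm over their backs; the gripper's body (76 mm by 85 mm) begins 54 mm behind the grasp point. The pads swing forward as they close: fully open they stand 13 mm farther back than shut.
Start: joints at [-1.333, 0.241, 0.005, 1.335, 0, 1.571], TCP at [0.118, -0.486, 0.304] pointing down, gripper open.
Joint ranges: [-2.72, 2.72], [-1.05, 1.87], [-1.09, 1.28], [-1.99, 2.15], [-1.42, 1.44], [-3.14, 3.14]. Speed limits (rad/s): [2.79, 2.79, 3.14, 3.14, 3.14, 3.14].

### API

Orientations are given as a unit quaternion [x, y, z, w].
In Python, from workcell import readout, camera, get_calibration, order, bot gives the robot as it stands.
- The arm moves only by the tool send_rows, never from a script. Its argument "moves" is a list of rows, each a list of 3 entries, a list of its own where there are three numbers: the shift along the tool's x, y, z in mm, then the turn, a rotation vector about the tool's x, y, z in rad, then the finger opening in mm, from 0 to 85.4. In form: [[[dx, dy, dz], [ax, ay, az], grip], ...]. A call has 1 to 12 rows; each row is the pose to reach, as a shift and turn from the pose measured when the call began, along the tool's axes at that moment; what a row does not reach only later rows make up. A row lasts 1/12 s, in which the tool goes at most 41.7 mm and 7.16 degrees, less where a joint would pass 70% of its speed; a pose out of reach is approached as far as the arm can. A call with a gripper value outside its range is refused whole. The fingers move at their own pace and stop on an object; the grip force is fixed at half the most. Time passes only in rows, so rows that repeat a pose let the fingers close. It gives the time, the measured TCP pose, the force and the opening at its end, in the units of the state.
- readout.get_obs(): the state, without advancing time (a new reading comes with each control period).
- camera(name): name is "scene" or "top" or "wrist"; returns the picture (420x560x3 uint8, red, green, blue); there is no depth.
- get_calibration(name): a dict with "fx", "fy", "cx", "cy" (pixels), "R" (3x3) and "t" (3): a world point X has camera coordinates R X + t. Camera axes: x right, y down, z forward; pixel columns grow to the right and rows downward; lengths in m; the calibration is good to about 2 mm. A picture is of the moment at which its call begins: read the wrist's pose just before it. get_calibration takes no time and is no camera call; for the wrist camera it gives the pose at the moment of the call.
- order.job_done(): hands the job in, once; it reports no verdict.
The state is a dict: "clock": time; "joint_pos": joint angles; "joint_vel": joint speeds; "tau": joint torques, N m; "eef_pos": TCP position; "tool_rot": TCP orientation; "ft_force": force on the tool from outside, world axes, zero at the start; "ft_torque": the same for the moment, N m; "grip_width": finger opening in m.
Only numpy, scipy, OpenCV 4.12 (cv2) and the standard library are available. Lean on these libraries where they do the work, as an engineer would, in place of code of your own. Each camera call takes 0.05 s, during which the arm holds its last target. There are 200 camera calls.

### The job

The work-lamp battery is locked in its sloping charging dock: press the release key beside the rails right down with one finger, and when the spring kicks the pack off its contacts, stop it with the other finger before it slides off the low end. Do not lift the pack, and leave the things lying around alone. Finish while still holding: one finger stays against the pack, keeping it on the rails, until I take it from you.

Things in the scene. Friction and masses are not known exactly. Their poses are not given: they have to be found in the camera images.
- dock: Grey charging dock fixed on the bench. Origin on the bench under the rails' centre line; x points from its low open front end (x -83 mm, roughly towards the robot, yaw within 0.5 rad) to the high back (x +87, top z +114). A wedge (x -83 to +87, y -34 to +34) carries the rails; a side console (y +33 to +66, x -83 to +58, flat top z +36) carries the key. Black foot plate 180 x 126 mm.
- rails: The dock's rail bed, 22 degrees steep. Origin on its floor under the middle of the locked pack, (+24, 0, +60) mm in the dock's frame; x up the slope, y as the dock's, z square to the floor. Floor 50 mm wide between two guides 9 mm high, from the low open end (x -112) to the contact block (x +39). Catch tooth at x -38 to -43, 5 mm high.
- pack: Dark battery pack 76 (x) x 48 (y) x 30 mm, 0.3 to 0.43 kg, loose on slippery rails, 1 mm play each side. Origin mid underside, axes as the rails'; locked it lies at the rails' origin, front face at x -38. Lower 14 mm reach the front, upper part is set back 12 mm. A tooth holds its nose, two spring pins (3 N, 7 mm) push its tail; freed, it is off the rails in about 0.4 s unless stopped.
- key_top (a point): Middle of the top of the release key: ribbed black key 30 (x) x 26 mm (y), level, on the side console; at (-50, +48.5, +46) mm in the dock's frame, so 48.5 mm to the +y side of the rails' centre line and 10 mm above the console. Moves with the key.
- rail_floor (a point): Point on the rail floor's centre line straight across from the key, (-50, 0, +30) mm in the dock's frame: 16 mm below the top of the key at rest, 8 mm below it fully pressed. The locked pack's foremost edge is 33 mm from it horizontally (dock's +x). A finger standing over this point while another presses the key is in the pack's way and lets it come out about 25 mm.
- release_key (a joint): Travel of the release key straight down: 0 at rest, 0.008 m fully down; spring 2 N at rest, 4 N fully down, plus up to 1 N of tooth friction. The tooth frees the pack at about 0.005 m. Let go, the key springs back up without holding the pack again.
- front_hub: Metal front hub lying to the left of the dock, 94 x 64 x 45 mm, bystander; origin under its middle.
- lube_bottle: Small oil bottle standing behind the hub, 42 mm across, 123 mm tall, bystander; origin under its middle.
- tyre_lever: Nylon tyre lever lying to the right of the dock beyond the screwdriver, 17 x 116 x 13 mm (long along its y), bystander; origin under its middle.
- screwdriver: Screwdriver lying to the right of the dock, 25 x 170 x 25 mm (long along its y), bystander; origin under its middle.
Not all that is in view belongs to the job. What is shaped like the pack but purple is not meant.

How it is judged:
By the outcome, as a careful person would: the job done as asked, in the order asked, and still so for the second after the job is handed in, while the arm keeps its last pose, push and grip.
It also fails if it takes over 32 s, if anything falls off the work surface, if the arm or the gripper's body presses on something with over 40 N, if the wrist force passes 120 N, or if a joint passes its speed limit or range.

## Working session

There is one attempt and no reset: what is moved stays moved. The work goes in short steps, Python scripts to look and compute and a tool call to move; the robot and the scene stay as the last step left them, time stands still between calls to the robot, and variables do not carry over. Pictures are saved under pics/ and viewed, about 8 in all and at most 12, crops included, and the job is handed in when it is done.

Besides the shell and the picture viewer there is one more tool, called after "Request:" as a command line: name --argument value ..., lists and objects as JSON in quotes. send_rows: Moves the arm, as the interface text tells. Its arguments: {"type":"object","properties":{"moves":{"type":"array","items":{"type":"array"}}},"required":["moves"]}

```bash
mkdir -p pics; ls
python3 - <<'E'
from workcell import readout, camera, get_calibration, order, bot
import cv2, numpy as np
o=readout.get_obs(); print({k:np.round(v,3).tolist() for k,v in o.items()}, bot.tips_ahead)
a=camera("scene"); b=camera("top")
for n,i in(("scene",a),("top",b)):
    cv2.imwrite(f"pics/{n}0.png",cv2.cvtColor(i,cv2.COLOR_RGB2BGR)); c=get_calibration(n); print(n,{k:np.round(v,3).tolist() for k,v in c.items()})
E
```

```text
pics
{'clock': 0.0, 'joint_pos': [-1.333, 0.241, 0.004, 1.335, -0.0, 1.571], 'joint_vel': [-0.001, 0.001, 0.0, 0.0, 0.001, 0.002], 'tau': [-0.0, -37.232, 25.241, 0.017, -0.0, 0.0], 'eef_pos': [0.118, -0.485, 0.303], 'tool_rot': [0.993, 0.119, -0.0, -0.001], 'ft_force': [-0.122, -0.138, 0.255], 'ft_torque': [-0.039, -0.01, 0.026], 'grip_width': 0.085} 0.0726
scene {'fx': 381.569, 'fy': 381.569, 'cx': 281.68, 'cy': 208.913, 'R': [[-0.795, -0.607, 0.007], [-0.45, 0.582, -0.678], [0.407, -0.542, -0.735]], 't': [0.463, 0.24, 0.757]}
top {'fx': 414.908, 'fy': 414.908, 'cx': 281.422, 'cy': 207.873, 'R': [[0.013, -1.0, 0.006], [-0.99, -0.013, -0.141], [0.141, -0.004, -0.99]], 't': [0.046, 0.549, 0.899]}
```

View pics/scene0.png

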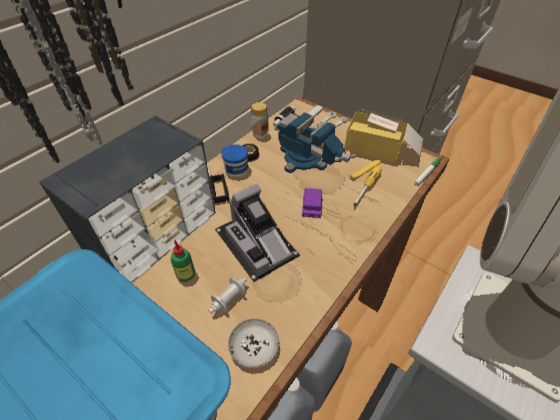

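View pics/top0.png

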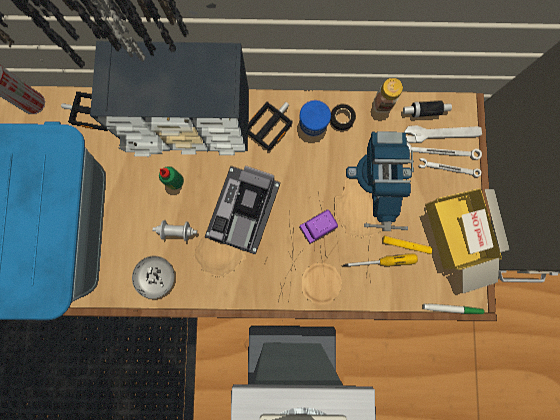

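The top view shows the dock at about (243,210), with the key console on its left side. The hub is at (175,230), the bottle at (170,178), and the screwdriver at (380,262). Pack candidates are the dark pack in the dock at about (247,203) and the purple block at (319,226), which is the decoy. I choose the dark one and will check it in a close crop.

Run:
```python
import cv2, numpy as np
a=cv2.imread("pics/top0.png")[155:265,195:290]; b=cv2.imread("pics/scene0.png")[175:285,205:305]
a=cv2.resize(a,None,fx=4,fy=4,interpolation=cv2.INTER_CUBIC);b=cv2.resize(b,None,fx=4,fy=4,interpolation=cv2.INTER_CUBIC)
c=np.hstack([a,b]);print(c.shape)
for x in range(0,c.shape[1],40): cv2.line(c,(x,0),(x,4),(0,255,255),1)
cv2.imwrite("pics/crop0.png",c)
```

```text
(440, 780, 3)
```

View pics/crop0.png

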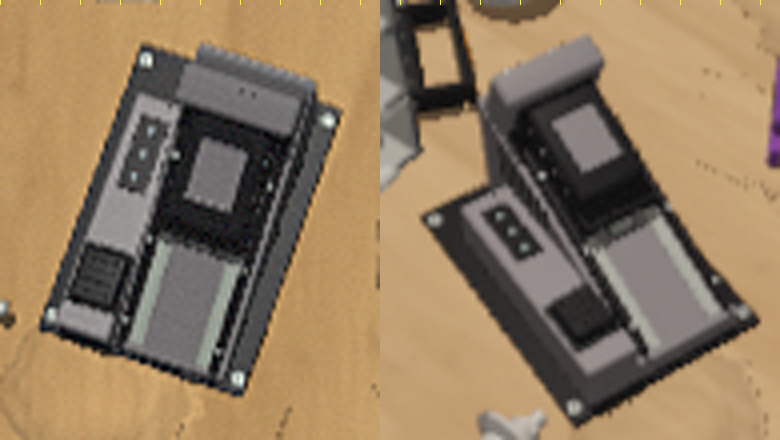

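```bash
cat > h.py <<'E'
from workcell import readout, camera, get_calibration, order, bot
import cv2, numpy as np
from scipy.spatial.transform import Rotation as Ro
from scipy.optimize import least_squares
def proj(c,X): 
    p=np.asarray(X)@np.asarray(c["R"]).T+np.asarray(c["t"]); return np.c_[c["fx"]*p[:,0]/p[:,2]+c["cx"],c["fy"]*p[:,1]/p[:,2]+c["cy"]]
def d2w(p,X):
    X=np.asarray(X,float)/1000; return X@Ro.from_euler('z',p[2]).as_matrix().T+np.r_[p[0],p[1],0]
E
python3 - <<'E'
from h import *
F=lambda q:[[2+sx*90+q[3],16+sy*63+q[4],5] for sx,sy in((1,1),(1,-1),(-1,-1),(-1,1))]
K=[-50,48.5,46]; B=[[87,34,114],[87,-34,114]]
top=np.array([[140,43],[342,108],[243,395],[40,328],[100,275],[197,45],[315,80]])
sc=np.array([[760,320],[577,425],[421,215],[583,312]]) - [380,0]
top=(top+.5)/4-.5+[195,155]; sc=(sc+.5)/4-.5+[205,175]
ct,cs=get_calibration("top"),get_calibration("scene")
def res(q):
    f=F(q); return np.r_[(proj(ct,d2w(q,f+[K]+B))-top).ravel(),(proj(cs,d2w(q,[f[2],f[3],f[0],K]))-sc).ravel()]
s=least_squares(res,[.4,.08,-.3,0,0],x_scale=[.1,.1,.1,10,10],loss='soft_l1'); print(s.x.round(4),res(s.x).reshape(-1,2).round(1).tolist())
for n,P in(("key",K),("floor",[-50,0,30])): print(n,d2w(s.x,[P]).round(4))
E
```

```text
[ 0.5367  0.1302 -0.3151  4.7888  1.3745] [[0.4, -0.3], [0.2, 0.3], [-0.2, 1.1], [-0.9, 0.2], [-0.6, 2.7], [-0.7, -2.1], [0.4, -0.6], [0.6, -0.7], [-0.6, -0.1], [-0.8, -0.6], [1.5, -0.3]]
key [[0.5042 0.1918 0.046 ]]
floor [[0.4892 0.1457 0.03  ]]
```

```bash
cat >> h.py <<'E'
def tool(o=None):
    o=o or readout.get_obs(); return np.array(o["eef_pos"]),Ro.from_quat(o["tool_rot"])
def rel(pos,yaw):
    p,R=tool(); T=Ro.from_euler('z',yaw)*Ro.from_rotvec([np.pi,0,0])
    print("shift mm",(R.inv().apply(np.array(pos)-p)*1000).round(1),"turn",(R.inv()*T).as_rotvec().round(4))
E
python3 - <<'E'
from h import *
rel([.46,.18,.26],-.315)
p,R=tool(); c=get_calibration("wrist"); Rc=np.array(c["R"]); C=-Rc.T@np.array(c["t"])
print("cam in tool",R.inv().apply(C-p).round(3),"cam z in tool",R.inv().apply(Rc[2]).round(3),c["fx"])
print([n for n in dir(bot) if n[0]!='_'])
E
```

```text
shift mm [ 489.4 -566.1   44.2] turn [-1.800e-03  5.000e-04  5.527e-01]
cam in tool [ 0.066  0.    -0.07 ] cam z in tool [-0.26  -0.     0.965] 370.59235592181113
['Unreachable', 'tips_ahead']
```

Request:
send_rows --moves '[[[0,-40,5],[0,0,0.05],34],[[40,-90,10],[0,0,0.12],34],[[80,-130,10],[0,0,0.2],34],[[110,-160,20],[0,0,0.3],34],[[140,-190,20],[0,0,0.4],34],[[170,-220,20],[0,0,0.5],34],[[200,-250,20],[0,0,0.553],34],[[230,-280,20],[0,0,0.553],34],[[260,-310,20],[0,0,0.553],34],[[290,-340,20],[0,0,0.553],34],[[320,-370,20],[0,0,0.553],34],[[350,-400,20],[0,0,0.553],34]]'

```text
clock: 1.1
eef_pos: [0.3263, -0.0873, 0.2838]
tool_rot: [0.99, -0.137, 0.001, -0.013]
ft_force: [0.1, -1.4, -0.7]
grip_width: 0.0341
```

Run:
```python
from h import *
rel([.46,.18,.26],-.315); print(readout.get_obs()["clock"])
```

```text
shift mm [  56.  -292.9   31.2] turn [-0.0254  0.0018  0.0394]
1.1
```

Request:
send_rows --moves '[[[6,-35,5],[-0.025,0,0.039],34],[[14,-70,10],[-0.025,0,0.039],34],[[20,-105,15],[-0.025,0,0.039],34],[[27,-140,20],[-0.025,0,0.039],34],[[34,-175,25],[-0.025,0,0.039],34],[[40,-210,28],[-0.025,0,0.039],34],[[48,-245,30],[-0.025,0,0.039],34],[[53,-275,31],[-0.025,0,0.039],34],[[56,-293,31],[-0.025,0,0.039],34],[[56,-293,31],[-0.025,0,0.039],34],[[56,-293,31],[-0.025,0,0.039],34],[[56,-293,31],[-0.025,0,0.039],34]]'

```text
clock: 2.1
eef_pos: [0.3698, -0.0959, 0.2631]
tool_rot: [0.991, -0.136, 0.001, -0.016]
ft_force: [-0.7, 0.3, 0.2]
grip_width: 0.0342
```

Run:
```python
from h import *
import json
o=readout.get_obs(); print(o["eef_pos"],o["tool_rot"],o["clock"])
c=get_calibration("wrist"); json.dump({k:np.asarray(v).tolist() for k,v in c.items()},open("w1.json","w"))
im=camera("wrist")[:,:,::-1].copy(); cv2.imwrite("pics/w1raw.png",im)
im=cv2.resize(im,(800,600),interpolation=cv2.INTER_CUBIC); cv2.imwrite("pics/w1.png",im)
```

```text
[ 0.36979074 -0.0959045   0.26311017] [ 9.90630723e-01 -1.35622670e-01  9.63274213e-04 -1.60104343e-02] 2.1
```

View pics/w1.png

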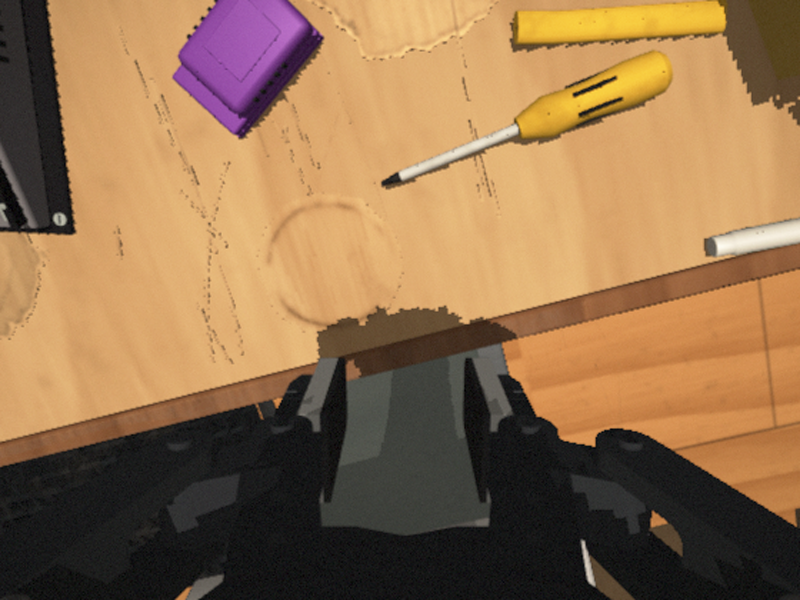

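The move stopped short at y = -0.096 with little force. The purple decoy is at (250,60) and a corner of the dock is at far left. I'll check the joints.

Run:
```python
from h import *
o=readout.get_obs(); print(np.round(o["joint_pos"],3),np.round(o["joint_vel"],3),np.round(o["tau"],2)); rel([.46,.18,.26],-.315)
```

```text
[-0.273  0.034 -0.348  1.191  0.032  3.141] [ 0.001 -0.009 -0.005  0.007 -0.001 -0.001] [ -0.04 -26.39  23.75   0.27   0.1    0.  ]
shift mm [  12.4 -289.8   12.3] turn [-0.0319  0.0028  0.0429]
```

The last joint is at its limit, so I'll use the half-turned grasp: turn the other way while moving on.

Request:
send_rows --moves '[[[1,-5,0],[0,0,-0.1],34],[[2,-15,0],[0,0,-0.22],34],[[3,-30,0],[0,0,-0.34],34],[[4,-45,0],[0,0,-0.46],34],[[5,-60,0],[0,0,-0.58],34],[[6,-75,0],[0,0,-0.7],34],[[7,-90,0],[0,0,-0.82],34],[[8,-105,0],[0,0,-0.94],34],[[9,-120,0],[0,0,-1.06],34],[[10,-135,0],[0,0,-1.18],34],[[10,-150,0],[0,0,-1.3],34],[[10,-165,0],[0,0,-1.42],34]]'

```text
clock: 3.15
eef_pos: [0.4242, 0.061, 0.2684]
tool_rot: [0.838, 0.546, 0.011, -0.011]
ft_force: [0.3, -0.6, -0.1]
grip_width: 0.0343
```

Run:
```python
from h import *
o=readout.get_obs(); print(np.round(o["joint_pos"],3),o["clock"]); rel([.47,.18,.26],-.315+np.pi)
```

```text
[ 0.127  0.113 -0.246  1.201  0.03   2.114] 3.15
shift mm [127.   -6.2  12.4] turn [ 0.0212 -0.0292 -1.6723]
```

Request:
send_rows --moves '[[[10,0,1],[0,0,-0.12],34],[[20,0,2],[0,0,-0.24],34],[[30,0,3],[0,0,-0.36],34],[[40,-1,4],[0,0,-0.48],34],[[50,-2,5],[0,0,-0.6],34],[[60,-3,6],[0,0,-0.72],34],[[70,-4,7],[0,0,-0.84],34],[[80,-5,8],[0,-0.01,-0.96],34],[[90,-6,9],[0.01,-0.01,-1.08],34],[[100,-6,10],[0.01,-0.02,-1.2],34],[[110,-6,11],[0.02,-0.02,-1.32],34],[[120,-6,12],[0.02,-0.03,-1.44],34]]'

```text
clock: 4.15
eef_pos: [0.4675, 0.174, 0.2601]
tool_rot: [0.267, 0.964, -0.001, -0.001]
ft_force: [-0.3, -0.1, 0.1]
grip_width: 0.0341
```

Run:
```python
from h import *
o=readout.get_obs(); print(np.round(o["joint_pos"],3),o["clock"]); rel([.47,.18,.26],-.315+np.pi)
```

```text
[ 0.356  0.264 -0.08   1.23   0.     0.897] 4.15
shift mm [0.9 6.4 0.1] turn [-0.0019 -0.0024 -0.2262]
```

Request:
send_rows --moves '[[[1,3,0],[0,0,-0.11],34],[[1,6,0],[0,0,-0.2],34],[[1,6,0],[-0.002,-0.002,-0.226],34],[[1,6,0],[-0.002,-0.002,-0.226],34]]'

```text
clock: 4.48
eef_pos: [0.4697, 0.1801, 0.26]
tool_rot: [0.156, 0.988, 0.0, -0.0]
ft_force: [0.0, 0.6, 0.5]
grip_width: 0.0341
```

Run:
```python
from h import *
import json
o=readout.get_obs(); print(o["eef_pos"],o["tool_rot"],o["clock"])
c=get_calibration("wrist"); json.dump({k:np.asarray(v).tolist() for k,v in c.items()},open("w2.json","w"))
im=camera("wrist")[:,:,::-1].copy(); cv2.imwrite("pics/w2raw.png",im)
im=cv2.resize(im,(800,600),interpolation=cv2.INTER_CUBIC); cv2.imwrite("pics/w2.png",im)
```

```text
[0.46968966 0.18005322 0.25995563] [ 1.56425528e-01  9.87689709e-01  2.57932763e-05 -3.03821243e-04] 4.4833
```

View pics/w2.png

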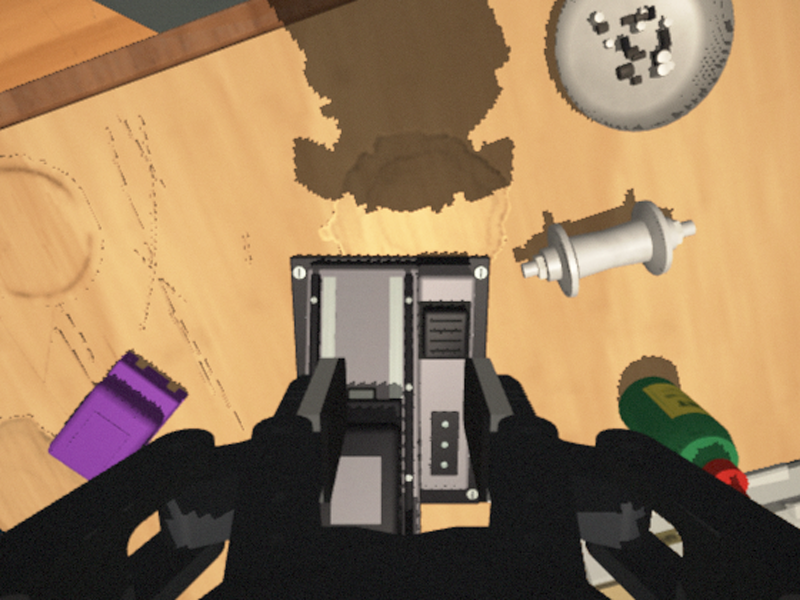

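The dock is square to the picture: foot corners are at (292,258), (490,257) and (489,502), key top at about (446,332), and the dark pack at (365,440). I'll refit with these points and check with an overlay.

Run:
```python
from h import *
import json
c=json.load(open("w2.json"))
pts=(np.array([[292,258],[490,257],[489,502],[446,333]])+.5)*.7-.5
F=lambda q:[[-88+q[3],-47+q[4],4],[-88+q[3],79+q[4],4],[92+q[3],79+q[4],4],[-50,48.5,46]]
s=least_squares(lambda q:np.r_[(proj(c,d2w(q,F(q)))-pts).ravel(),np.array(q[3:])*.2],[.5367,.1302,-.315,0,0],x_scale=[.1,.1,.1,10,10])
q=s.x; print(q.round(4),s.fun.round(2))
im=cv2.resize(cv2.imread("pics/w2raw.png"),None,fx=3,fy=3,interpolation=cv2.INTER_CUBIC)
def box(x,y,z): return [[x[0],y[0],z],[x[1],y[0],z],[x[1],y[1],z],[x[0],y[1],z]]
R=lambda x,y,z:[24+x*np.cos(.384)-z*np.sin(.384),y,60+x*np.sin(.384)+z*np.cos(.384)]
L={"key":(box((-65,-35),(35.5,61.5),46),(0,255,255)),"con":(box((-83,58),(33,66),36),(0,255,0)),
 "floor":([R(-112,-25,0),R(-45,-25,0),R(-45,25,0),R(-112,25,0)],(0,0,255)),"pack":([R(-38,-24,14),R(-26,-24,14),R(-26,24,14),R(-38,24,14)],(255,0,255)),"foot":(F(q)[:3],(255,255,0))}
for P,col in L.values(): cv2.polylines(im,[np.round((proj(c,d2w(q,P))+.5)*3-.5).astype(int)],True,col,1)
cv2.imwrite("pics/ov.png",im[500:1000,570:1120])
print(d2w(q,[[-50,48.5,46],[-50,0,30]]).round(4))
```

```text
[ 0.5422  0.1315 -0.2878  1.473   1.665 ] [-0.98  1.03  1.57 -1.86 -0.75  1.14  0.06  0.05  0.29  0.33]
[[0.508  0.1922 0.046 ]
 [0.4943 0.1457 0.03  ]]
```

View pics/ov.png

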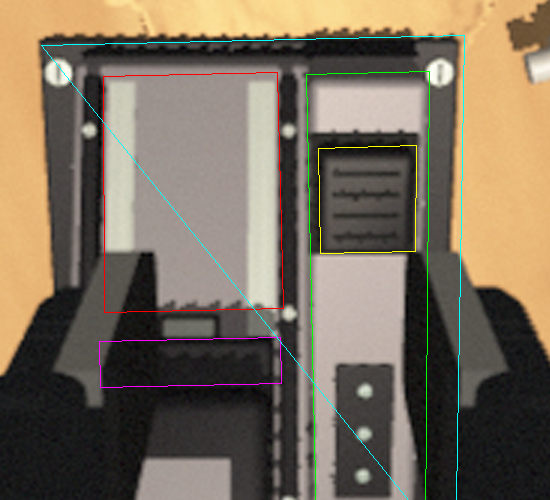

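Run:
```python
from h import *
rel([.5006,.1691,.135],-.312+np.pi)
```

```text
shift mm [-32.9  -0.7 124.9] turn [-0.0001 -0.0007 -0.0034]
```

Request:
send_rows --moves '[[[-10,0,10],[0,0,-0.003],34],[[-20,-1,30],[0,0,-0.003],34],[[-33,-1,55],[0,0,-0.003],34],[[-33,-1,80],[0,0,-0.003],34],[[-33,-1,100],[0,0,-0.003],34],[[-33,-1,115],[0,0,-0.003],34],[[-33,-1,122],[0,0,-0.003],34],[[-33,-1,125],[0,0,-0.003],34],[[-33,-1,125],[0,0,-0.003],34],[[-33,-1,125],[0,0,-0.003],34]]'

```text
clock: 5.37
eef_pos: [0.5013, 0.1688, 0.1356]
tool_rot: [0.156, 0.988, 0.0, 0.0]
ft_force: [0.2, 0.2, -0.1]
grip_width: 0.0339
```

Run:
```python
from h import *
import json
o=readout.get_obs(); print(o["eef_pos"],o["tool_rot"],o["clock"],o["ft_force"])
c=get_calibration("wrist"); json.dump({k:np.asarray(v).tolist() for k,v in c.items()},open("w3.json","w"))
im=camera("wrist")[:,:,::-1].copy(); cv2.imwrite("pics/w3raw.png",im)
cv2.imwrite("pics/w3.png",cv2.resize(im,(800,600),interpolation=cv2.INTER_CUBIC))
```

```text
[0.50133366 0.16877967 0.13561214] [1.55766176e-01 9.87793867e-01 3.00292931e-04 2.89441979e-04] 5.3667 [ 0.15778819  0.19432449 -0.11845259]
```

View pics/w3.png

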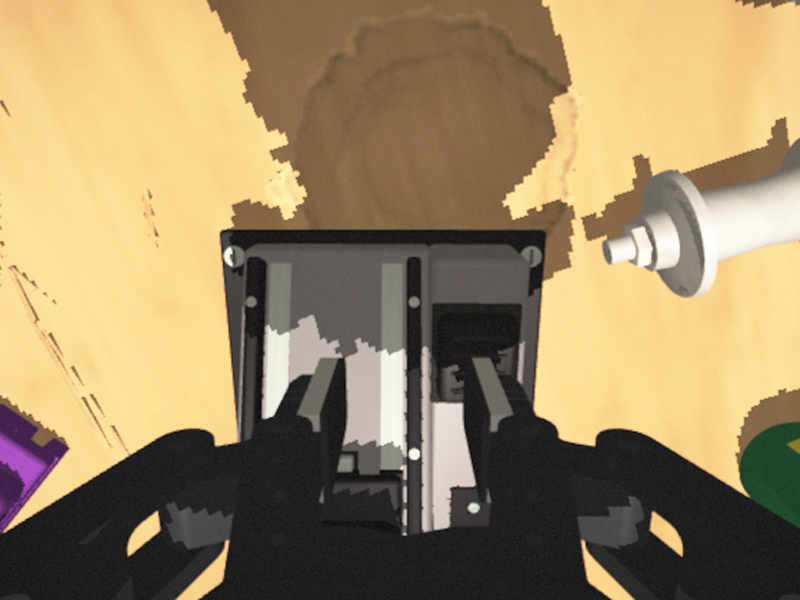

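Run:
```python
from h import *
import json
c=json.load(open("w3.json")); p,R=tool(); S=lambda X:((proj(c,X)+.5)/.7-.5).round(0).tolist()
for z in(.062,.067,.0726): print("tips",z,S(p+R.apply([[s*a,b,z] if 0 else [s,b,z] for s in(.011,-.011) for b in(.017,.0315,-.017,-.0315)] if 0 else [[.011,b,z] for b in(-.0315,-.017,.017,.0315)])))
q=[0,0,-.311]; k=np.array([.508,.1922]); 
for dx in(0,):
    off=d2w(q,[[-50,48.5,46]])[0]; q[0],q[1]=k-off[:2]
    print(np.round(q,4),"key",S(d2w(q,[[-65,35.5,46],[-65,61.5,46],[-35,61.5,46],[-35,35.5,46]])),"foot front",S(d2w(q,[[-88,-47,4],[-88,79,4]])))
    print("floor line y±25 at x-80",S(d2w(q,[[-79.8,-25,18],[-79.8,25,18]])))
```

```text
tips 0.062 [[287.0, 365.0], [342.0, 365.0], [469.0, 365.0], [524.0, 365.0]]
tips 0.067 [[291.0, 358.0], [344.0, 358.0], [467.0, 358.0], [520.0, 358.0]]
tips 0.0726 [[295.0, 350.0], [346.0, 350.0], [465.0, 351.0], [516.0, 351.0]]
[ 0.5408  0.1307 -0.311 ] key [[440.0, 316.0], [523.0, 316.0], [518.0, 403.0], [439.0, 403.0]] foot front [[217.0, 225.0], [549.0, 225.0]]
floor line y±25 at x-80 [[267.0, 253.0], [407.0, 253.0]]
```

Fingertips are at (325,362) and (482,362), over the rail and over the key (438–518, 308–400). The model agrees to about 2 mm. The tips are thinner than assumed, so I'll open to 41 mm to centre both.

Request:
send_rows --moves '[[[1,0,5],[0,0,0],41],[[1,0,12],[0,0,0],41],[[1,0,18],[0,0,0],41],[[1,0,20],[0,0,0],41],[[1,0,20],[0,0,0],41]]'

```text
clock: 5.83
eef_pos: [0.5001, 0.1691, 0.1152]
tool_rot: [0.156, 0.988, 0.0, 0.0]
ft_force: [-0.1, 0.5, 0.1]
grip_width: 0.0413
```

Run:
```python
from h import *
import json
c=get_calibration("wrist"); p,R=tool(); im=camera("wrist")[:,:,::-1].copy()
S=lambda X:(proj(c,X)).round(0).tolist()
for z in(.06,.064,.068): print("tips",z,S(p+R.apply([[.011,b,z] for b in(-.0205,.0205)])))
o=readout.get_obs();print(p,o["ft_force"],o["clock"])
cv2.imwrite("pics/w4.png",cv2.resize(im[140:380,140:400],None,fx=2.5,fy=2.5,interpolation=cv2.INTER_CUBIC))
```

```text
tips 0.06 [[229.0, 256.0], [338.0, 256.0]]
tips 0.064 [[230.0, 252.0], [336.0, 252.0]]
tips 0.068 [[232.0, 249.0], [335.0, 249.0]]
[0.5001157  0.16914783 0.11523237] [-0.17967921  0.2693698   0.54290726] 5.8833
```

View pics/w4.png

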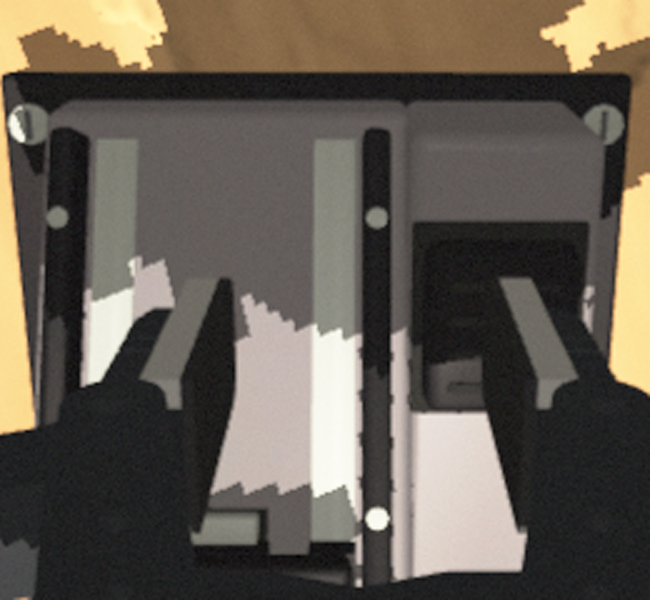

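The right tip at (515,300) is over the key (425–582, 240–405), and the left tip at (210,300) is between the guides (88–362). Now I press.

Request:
send_rows --moves '[[[2,0,3],[0,0,0],41],[[2,0,7],[0,0,0],41],[[2,0,11],[0,0,0],41],[[2,0,14],[0,0,0],41],[[2,0,14],[0,0,0],41],[[2,0,14],[0,0,0],41]]'

```text
clock: 6.38
eef_pos: [0.4991, 0.1705, 0.1074]
tool_rot: [0.155, 0.988, 0.002, 0.002]
ft_force: [-11.4, -4.2, 39.0]
grip_width: 0.0413
```

Run:
```python
from h import *
o=readout.get_obs();print(o["eef_pos"],np.round(o["ft_force"],2),np.round(o["ft_torque"],2),o["clock"])
im=camera("wrist")[:,:,::-1].copy(); s=camera("scene")[:,:,::-1].copy()
cv2.imwrite("pics/w5.png",cv2.resize(im[140:380,140:400],None,fx=2.5,fy=2.5,interpolation=cv2.INTER_CUBIC))
cv2.imwrite("pics/s5.png",cv2.resize(s[165:285,200:320],None,fx=5,fy=5,interpolation=cv2.INTER_CUBIC))
```

```text
[0.49911713 0.17048813 0.10743793] [-11.42  -4.18  39.02] [-0.04  2.23  0.14] 6.3833
```

View pics/w5.png

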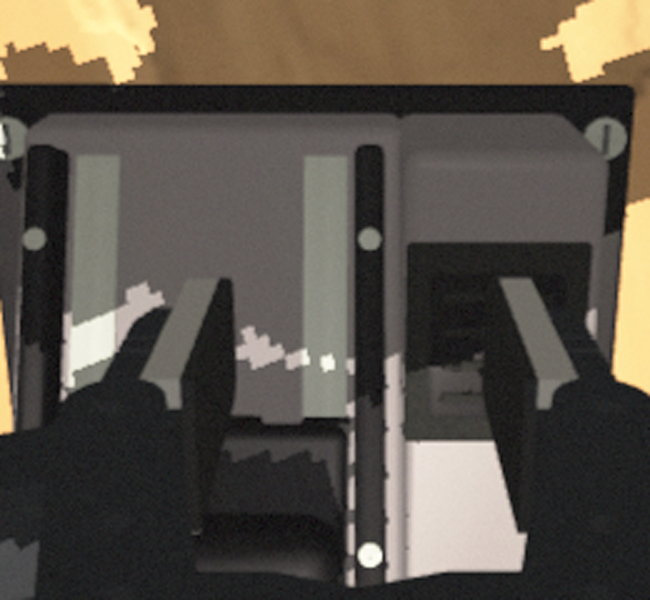

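Pressed: 39 N, and the moments place it on the key finger. The pack nose, now at (280,420), has slid out towards the left finger. I'll check from the side.

View pics/s5.png

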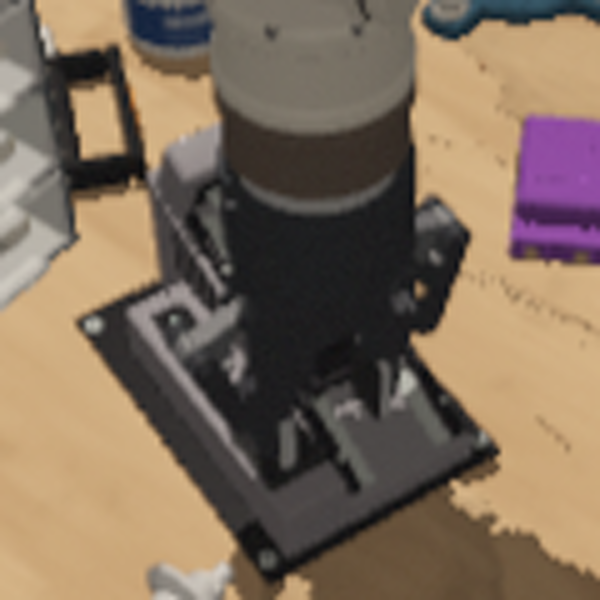

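Request:
send_rows --moves '[[[0,0,2],[0,0,0],41],[[0,0,2],[0,0,0],41],[[0,0,2],[0,0,0],41],[[0,0,2],[0,0,0],41]]'

```text
clock: 6.82
eef_pos: [0.4991, 0.1704, 0.1082]
tool_rot: [0.155, 0.988, 0.003, 0.003]
ft_force: [-5.9, -3.8, 21.1]
grip_width: 0.0409
```

Run:
```python
from h import *
o=readout.get_obs();print(o["eef_pos"],np.round(o["ft_force"],2),np.round(o["ft_torque"],2),o["clock"])
c=get_calibration("wrist"); im=camera("wrist")[:,:,::-1].copy()
q=[.5408,.1307,-.311]; a=np.radians(22); R=lambda x,y,z:[24+x*np.cos(a)-z*np.sin(a),y,60+x*np.sin(a)+z*np.cos(a)]
for s in(15,20,25,30,35): 
    print(s,((proj(c,d2w(q,[R(-38-s,-10,14),R(-38-s,18,14)]))-[140,140])*2.5).round(0).tolist())
cv2.imwrite("pics/w6.png",cv2.resize(im[140:380,140:400],None,fx=2.5,fy=2.5,interpolation=cv2.INTER_CUBIC))
```

```text
[0.49906593 0.17044585 0.10816786] [-5.93 -3.78 21.12] [-0.28  1.23  0.07] 6.8167
15 [[128.0, 499.0], [310.0, 498.0]]
20 [[129.0, 465.0], [310.0, 464.0]]
25 [[130.0, 432.0], [310.0, 431.0]]
30 [[130.0, 399.0], [310.0, 399.0]]
35 [[131.0, 367.0], [310.0, 366.0]]
```

View pics/w6.png

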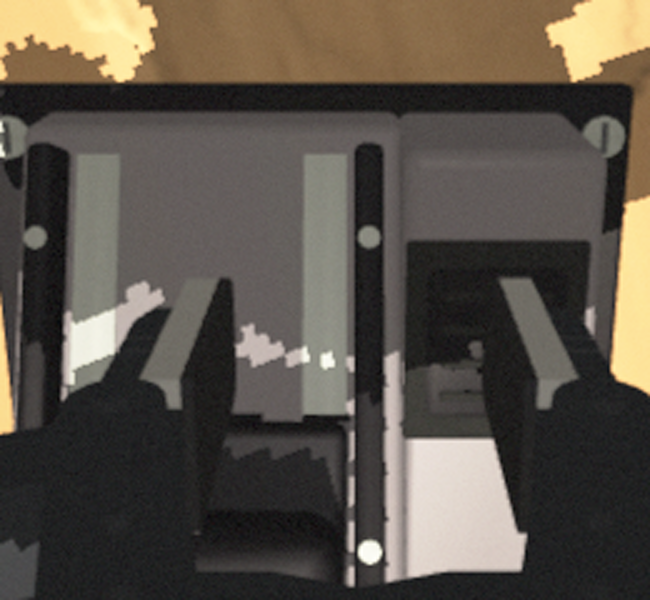

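Run:
```python
from h import *
print(order.job_done())
```

```text
the job is handed in; nothing more can be done
None
```

The job is handed in: one finger is holding the key down, and the other is standing in the rails with the pack resting against it. The arm took about 7 s of the 32 s allowed.

- **Key:** The press reached 39 N, with the moments placing it on the key finger. The fingertip height matches the key's bottom stop (about 38 mm). I then eased the push to about 21 N, still far more than the key's spring.
- **Pack:** It came free and slid out about 25–27 mm. It sat in the same place in two pictures about 0.4 s apart, still on the rails and not lifted. The neighbouring objects were not touched.
- **What went wrong or disagreed:** My first approach ran the last joint to its limit. I switched to the half-turned gripper pose, which cost about 2 s. The top-camera and wrist-camera estimates of the dock differed by about 4–5 mm; I used the close-up one. I could not see the finger touching the pack directly, so that is inferred from the pack's position and its staying still.

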